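# Jack up the sewing machine's tilting base plate and hold it

### The arm

A 6-joint arm with a two-finger parallel gripper is mounted at the origin on the work surface. World frame = base frame: x ahead of the robot, y to its left, z up, the work surface at z = 0. Lengths are in m, angles in rad, forces in N, time in s.
With the tool pointing down it reaches from about 0.25 to 0.775 m from the base axis. Payload 4 kg.
Tool frame: the origin (TCP) lies on the centre line of the jaws, within the pads' length; the fingertips stand 8 mm ahead of it and the grasp point (between the pads) lies 11 mm behind it; x points along the fingers, z is the direction in which the jaws open and shut, and the axes are right-handed (so a half turn about x gives the same grasp; the last joint's range is limited). The gripper opens to 94 mm and grips with 3 to 60 N. Pads are 16 mm wide; open, the fingers measure 119 mm over their backs; the gripper's body (75 mm by 177 mm) begins 78 mm behind the grasp point.
Start: joints at [-1.382, 0.087, 1.371, -0, 1.684, -0.103], TCP at [0.158, -0.527, 0.214] pointing down, gripper open.
Joint ranges: [-3.1, 3.1], [-0.76, 2.03], [0.27, 2.55], [-1.08, 4.22], [0.17, 2.65], [-2.57, 2.57]. Speed limits (rad/s): [2.79, 2.79, 3.14, 3.14, 3.14, 3.14].

### API

Orientations are given as a unit quaternion [w, x, y, z].
In Python, from rig import arm, claw, status, optics, nets gives the robot as it stands. Calls block until the motion is done:
- arm.move_to(position, orientation): joint-space move of the TCP to a pose.
- arm.servo_line(position, orientation=None, feed=0.15): straight line of the TCP; orientation=None keeps the orientation; feed is the mean speed in m/s.
- arm.move_joints(angles): joint-space move.
- claw.release() and claw.grab(): open the fingers fully, or close them until they stop; the grip force is fixed at half the most.
- arm.pause(seconds).
- arm.inverse_kinematics(position, orientation): joint angles nearest the present ones, or None.
- status.get_obs(): the state.
- optics.capture(name): name is "side" or "top" or "wrist"; returns the picture (420x560x3 uint8, blue, green, red); there is no depth.
- optics.camera_model(name): a dict with "vfov" (degrees; the focal length in pixels is half the picture's height over the tangent of half this angle, whatever the lens; pixels are square), "cx", "cy" (the principal point, pixels), "rvec" (rotation vector, rad) and "tvec" (3), from world to camera coordinates, as OpenCV has them; the wrist camera has in their place "mount" (4x4, takes a point from camera to tool coordinates, whose origin is the TCP and whose axes are the tool frame's). Camera axes: x right, y down, z forward; pixel columns grow to the right and rows downward; lengths in m; the calibration is good to about 2 mm. A picture is of the moment at which its call begins: read the wrist's pose just before it. camera_model takes no time and is no camera call.
A pose or a line that the arm cannot do raises arm.MotionError and nothing moves.
- arm.sign_off(): hands the job in, once; it reports no verdict.
Trained networks look in the newest picture that a camera, given by its name, has taken for a name from the list of things; names that differ only in an ending like _2 or _b are one class to them, and where a whole thing is asked for, a point or a joint stands for the part that bears it (a point fixed in the world has none). Each returns a list of dicts, best first, with "score" (0 to 1); they miss things now and then, are a little off and sometimes report something else, mostly with a low value. They report only what shows in the picture. A call takes as long as a camera call.
- nets.cut_out(camera, name): "mask" (420x560 bool, what is visible of it) and "at" ([column, row] in pixels, amid what is visible of it).
The state is a dict: "clock": time; "q": joint angles; "qd": joint speeds; "joint_efforts": joint torques, N m; "ee_pos": TCP position; "tool_rot": TCP orientation; "wrist_force": force on the tool from outside, world axes, zero at the start; "ft_torque": the same for the moment, N m; "gripper_width": finger opening in m.
Only numpy, scipy, OpenCV 4.12 (cv2) and the standard library are available. Lean on these libraries where they do the work, as an engineer would, in place of code of your own. Each camera call takes 0.05 s, during which the arm holds its last target.

### The job

The sewing machine has to be tipped for service. First lock its head by sliding the barrel bolt on the base plate fully home into the keeper, then stand the toe jack on the table with its saddle centred under the lift pad of the round-ended lug and pump the handle: one full stroke down, let the handle come all the way back up, then push it fully down again. Finish while holding the handle down, so that the jack alone keeps the plate raised; do not let go, do not lift the plate by hand, and leave the other things on the table where they are.

Things in the scene. Friction and masses are not known exactly. Their poses are not given: they have to be found in the camera images.
- machine: Sewing machine stand, fixed to the table: grey frame x -150..150, y -250..150 mm from its origin on the table. On it a steel base plate, top at 92 mm, hinged along the own -y edge; two lugs stick out of the +y edge. Tan sewing head on it, top at 368 mm; its tall parts lie at own x above 50 mm, so there is free room over the bolt. Turned up to 0.2 rad.
- lift_pad (a point): Centre of the lower face of the lift pad, a boss 22 mm wide under the round-ended lug (42 mm wide, top at 88 mm, 76 mm out from the plate's edge, a washer and bolt head on top above the pad). At rest 63 mm above the table, on a full stroke about 83 mm; bears with 8 to 20 N. Axes as the machine's: +y straight out of the edge. The other lug, square and short, is not for lifting.
- bolt (a joint): Travel of the barrel bolt, m: 0 drawn back, 0.050 fully home in the keeper (end stop). It starts between 0 and 0.015, slides along the machine's own -y, and resists with about 2 N of friction; it stays where it is left.
- bolt_knob (a point): Middle of the bolt's upright steel knob, a pin 16 mm in diameter whose free length reaches from 14 mm below to 15 mm above this point (about 143 mm above the table); the bolt's guides, 34 mm wide and up to 122 mm above the table, stand 20 mm or more before and behind it along the slide. It travels with the bolt; axes as the machine's own.
- jack: Loose low toe jack, 0.9 kg with saddle and handle. Origin on its underside below the grey gripping block; +x points to the saddle, -x to the handle. Steel foot plate 70 mm wide, 10 mm thick, x -190..130 mm. It starts standing flat on the table with its saddle towards the machine.
- jack_grip (a point): Point on the axis of the jack's grey upright block (44 mm along the jack, 40 mm across, from 10 to 85 mm above the table), 60 mm above its underside. Grip it across the 40 mm. The saddle's centre is 100 mm ahead (+x). Axes as the jack's.
- saddle: The jack's saddle, a round flat steel disc 40 mm in diameter on a stem, which rises with the handle, 40 mm over the full stroke.
- saddle_top (a point): Centre of the saddle's upper face, 43 mm above the table with the handle up (20 mm below the lift pad).
- handle (a joint): Angle of the pump handle, rad: 0 up (leaning 0.40 rad above level), 0.45 pushed right down (end stop). A spring and the load push it back up when it is let go. The saddle rises with it in proportion (89 mm per rad) and comes down again with it. With the load it takes 10 to 20 N at the grip.
- handle_grip (a point): Centre of the upper face of the flat black grip at the handle's end (50 mm long, 36 mm wide, 12 mm thick), 140 mm from the handle's pivot; the pivot is 34 mm behind the jack's origin and 65 mm above the table. About 125 mm above the table with the handle up, 64 mm when down. Push it straight down from above.
- ring1: Bystander: black plastic ear-cup ring, 90 mm in diameter, 18 mm high.
- ring2: Bystander: black plastic ear-cup ring, 80 mm in diameter, 18 mm high.
- cone: Bystander: grey thread cone, 60 mm wide, 140 mm high.
- oiler: Bystander: white oil bottle, 44 mm wide, 120 mm high.
- driver: Bystander: screwdriver, 170 mm long, lying.
- bobbin: Bystander: steel bobbin, 28 mm wide, 16 mm high.
- pot: Bystander: small metal can, 64 mm wide, 70 mm high.

How it is judged:
By the outcome, as a careful person would: the job done as asked, in the order asked, and still so for the second after the job is handed in, while the arm keeps its last pose, push and grip.
It also fails if it takes over 72 s, if anything falls off the work surface, if the arm or the gripper's body presses on something with over 40 N, if the wrist force passes 120 N, or if a joint passes its speed limit or range.

## Working session

There is one attempt and no reset: what is moved stays moved. The work goes in short steps, each a Python script; the robot and the scene stay as the last script left them, time stands still between calls to the robot, and variables do not carry over. Pictures are saved under pics/ and viewed, and the job is handed in when it is done.

```bash
mkdir -p pics; ls
cat > h.py <<'E'
import numpy as np, cv2
from rig import arm, claw, status, optics, nets
from scipy.spatial.transform import Rotation as R
def K(m):
    f=210/np.tan(np.radians(m["vfov"])/2); return np.array([[f,0,m["cx"]],[0,f,m["cy"]],[0,0,1]])
def ext(name,obs=None):
    m=optics.camera_model(name)
    if "mount" in m:
        o=obs or status.get_obs(); T=np.eye(4); q=o["tool_rot"]
        T[:3,:3]=R.from_quat([q[1],q[2],q[3],q[0]]).as_matrix(); T[:3,3]=o["ee_pos"]
        C=np.linalg.inv(T@np.array(m["mount"])); return K(m),C[:3,:3],C[:3,3],m
    return K(m),cv2.Rodrigues(np.array(m["rvec"],float))[0],np.array(m["tvec"],float),m
def proj(c,P):
    k,r,t,_=c; p=(np.atleast_2d(P)@r.T+t)@k.T; return p[:,:2]/p[:,2:]
def ray(c,uv):
    k,r,t,_=c; d=r.T@np.linalg.inv(k)@np.array([uv[0],uv[1],1.]); return -r.T@t,d/np.linalg.norm(d)
def atz(c,uv,z):
    o,d=ray(c,uv); return o+d*(z-o[2])/d[2]
def tri(l):
    A=0;b=0
    for c,uv in l:
        o,d=ray(c,uv); M=np.eye(3)-np.outer(d,d); A=A+M; b=b+M@o
    X=np.linalg.solve(A,b); return X,[np.round(proj(c,X)[0]-uv,1) for c,uv in l]
def down(yaw):
    # tool x down, tool z (opening) along [cos yaw, sin yaw,0]
    z=np.array([np.cos(yaw),np.sin(yaw),0]);x=np.array([0,0,-1.]);y=np.cross(z,x)
    q=R.from_matrix(np.c_[x,y,z]).as_quat(); return [float(v) for v in (q[3],q[0],q[1],q[2])]
E
python3 - <<'E'
from h import *
for n in ("side","top","wrist"):
    cv2.imwrite(f"pics/{n}0.png",optics.capture(n)); m=optics.camera_model(n); print(n,m)
    for t in ("machine","bolt_knob","jack","saddle","handle_grip","handle","jack_grip","lift_pad","bolt"):
        try: print(t,[(round(d["score"],2),np.round(d["at"]),int(d["mask"].sum())) for d in nets.cut_out(n,t)[:2]])
        except Exception as e: print(t,e)
print(status.get_obs())
E
```

```text
pics
side {'vfov': 56.831184910331, 'cx': 281.75687471876944, 'cy': 204.82540082480773, 'rvec': array([ 0.45172671, -2.70054631,  1.25408524]), 'tvec': array([0.55035349, 0.1577263 , 0.77802165])}
machine [(0.56, array([297., 119.]), 18851), (0.55, array([345., 146.]), 187)]
bolt_knob [(0.59, array([343., 146.]), 168)]
jack [(0.73, array([389., 180.]), 220), (0.7, array([259., 321.]), 6617)]
saddle [(0.54, array([289., 248.]), 311)]
handle_grip [(0.73, array([238., 326.]), 1183), (0.25, array([362., 268.]), 963)]
handle [(0.86, array([235., 328.]), 1176), (0.19, array([173., 244.]), 822)]
jack_grip [(0.83, array([254., 322.]), 6616)]
lift_pad [(0.81, array([294., 108.]), 16648), (0.24, array([286., 247.]), 227)]
bolt [(0.73, array([344., 145.]), 120)]
top {'vfov': 54.19978660056022, 'cx': 276.432375338486, 'cy': 209.17197511670398, 'rvec': array([ 2.10695162, -2.16490731,  0.15562952]), 'tvec': array([0.10197925, 0.57512091, 1.08981652])}
machine [(0.85, array([437., 177.]), 26153)]
bolt_knob [(0.5, array([384., 240.]), 218)]
jack [(0.94, array([217., 227.]), 3067), (0.38, array([340
[... 870 characters left out ...]
[]
bolt []
{'clock': 1.5, 'q': array([-1.38206447e+00,  8.72234409e-02,  1.37072578e+00,  6.47094295e-06,
        1.68359545e+00, -1.03074292e-01]), 'qd': array([-1.98764064e-04,  2.27023716e-03,  6.11802188e-05,  2.48805856e-04,
       -2.19046506e-03,  5.59649863e-05]), 'joint_efforts': array([-7.24293022e-04, -3.40030575e+01, -3.02593589e+01,  7.16649089e-02,
        2.37605476e-02,  4.84781495e-06]), 'ee_pos': array([ 0.15823868, -0.5267567 ,  0.21347996]), 'tool_rot': array([ 0.56739468,  0.42198452,  0.56736661, -0.42200411]), 'wrist_force': array([-0.22747758, -0.86200942, -0.32917682]), 'ft_torque': array([-0.00761708,  0.00290203, -0.01356141]), 'gripper_width': 0.09374929803876556}
```

View pics/side0.png

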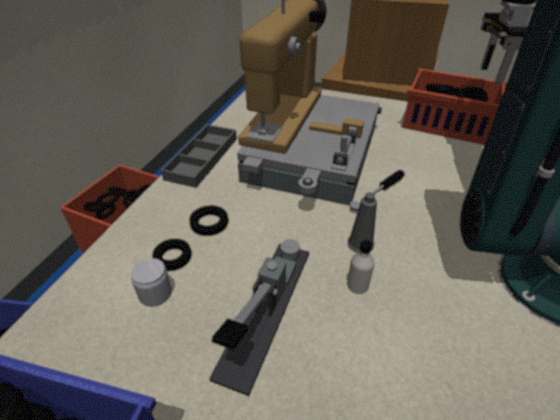

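View pics/top0.png

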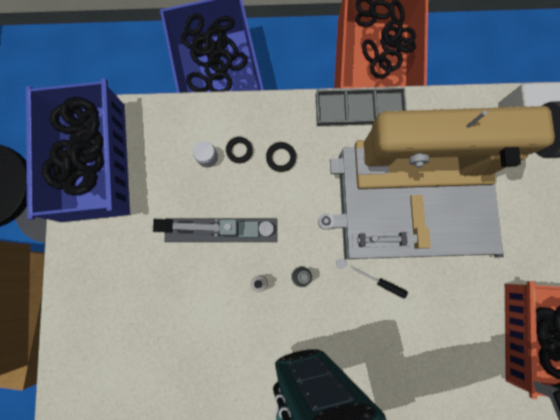

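The side view shows the jack (saddle 289,247; grip 232,333), round lug (308,182) and knob (344,146). The top view has the jack lying left to right, with saddle 266,229, lug 326,221 and bolt 362–415,239. I'll zoom in on both.

Run:
```python
from h import *
s=cv2.imread("pics/side0.png");t=cv2.imread("pics/top0.png")
def crop(im,x0,y0,w,h,k):
    return cv2.resize(im[y0:y0+h,x0:x0+w],None,fx=k,fy=k,interpolation=cv2.INTER_CUBIC)
cv2.imwrite("pics/z1.png",crop(s,230,80,160,120,5)); cv2.imwrite("pics/z2.png",crop(t,310,140,200,130,4)); cv2.imwrite("pics/z3.png",crop(t,145,200,140,50,5)); cv2.imwrite("pics/z4.png",crop(s,205,230,120,165,3.6))
for n in ("side","top"):
    c=ext(n); print(n,-c[1].T@c[2])
c=ext("top")
for uv in ((326,221),(166,225),(266,229),(40,420),(560,0)): print(uv,atz(c,uv,0.05).round(3))
```

```text
side [0.36756921 0.64440354 0.61864464]
top [0.40205002 0.07763043 1.16670183]
(326, 221) [ 0.54  -0.049  0.05 ]
(166, 225) [0.541 0.391 0.05 ]
(266, 229) [0.523 0.116 0.05 ]
(40, 420) [0.047 0.707 0.05 ]
(560, 0) [ 1.181 -0.771  0.05 ]
```

View pics/z1.png

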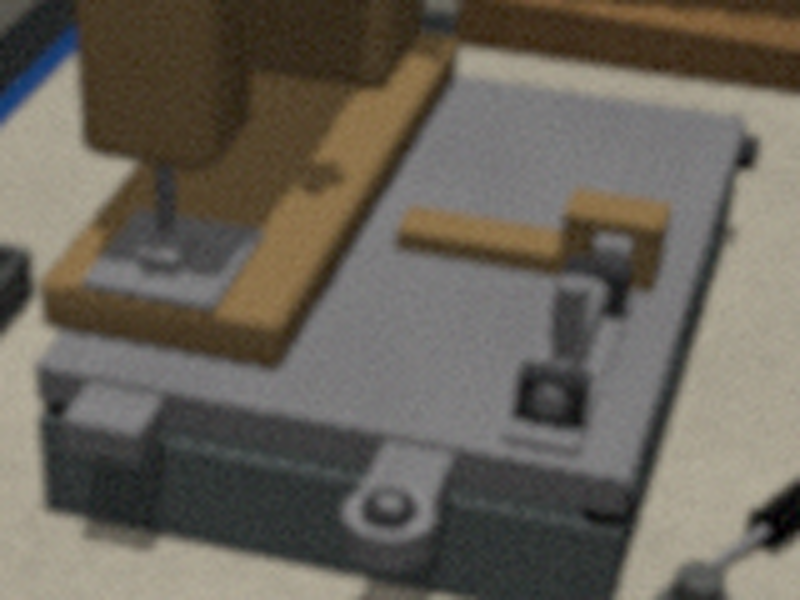

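View pics/z2.png

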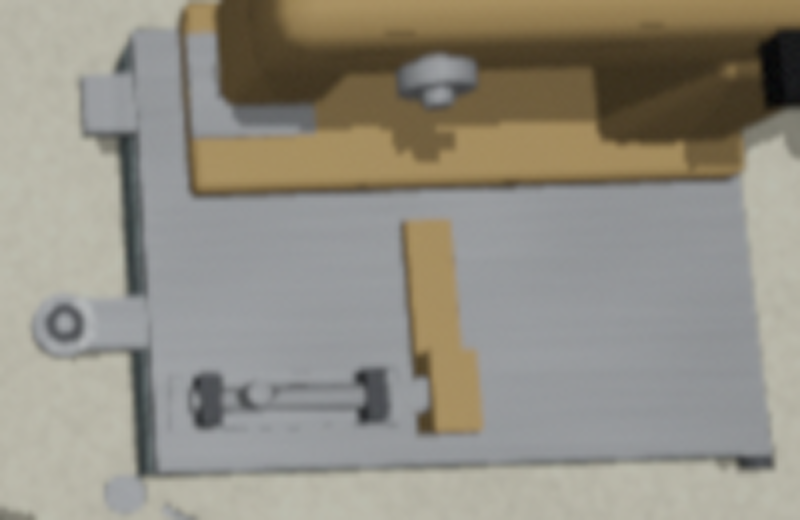

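View pics/z3.png

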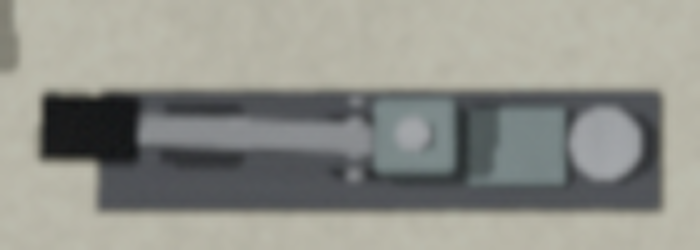

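View pics/z4.png

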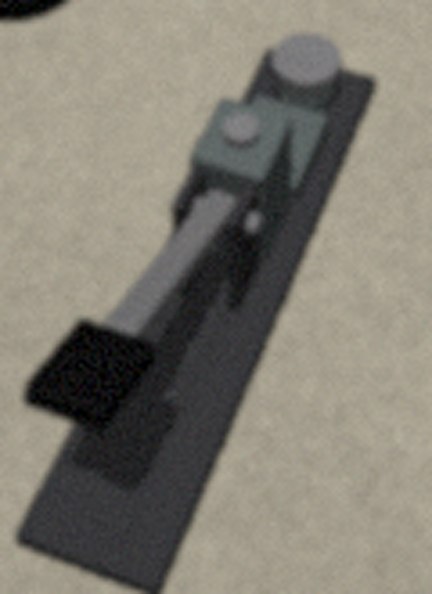

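Run:
```python
from h import *
s=ext("side");t=ext("top")
P=dict(lugbolt=((308,180.6),(326.5,220.5)),knobtop=((345,137),(374.8,238)),saddle=((290,246.7),(266,228.6)),screw=((271.7,265.3),(227.4,226.8)),hgrip=((230.6,333.3),(162.8,225.4)))
for k,(a,b) in P.items():
    X,e=tri([(s,a),(t,b)]); print(k,X.round(4),e)
for uv in ((347.5,258),(343.2,148),(502,254.5)): print(atz(t,uv,.092).round(4))
for uv in ((165,218.5),(277,218.5),(277,242),(164.6,241.7)): print(atz(t,uv,.010).round(4))
for n in ("ring1","cone","oiler","driver","bobbin","pot"):
    d=nets.cut_out("top",n); 
    if d: print(n,d[0]["score"],d[0]["at"],atz(t,d[0]["at"],0.03).round(3))
```

```text
lugbolt [ 0.5355 -0.0452  0.0926] [array([-0.4, -0.1]), array([0.1, 0.3])]
knobtop [ 0.4807 -0.1546  0.1559] [array([-0.5, -0.1]), array([0.1, 0.5])]
saddle [0.5246 0.1165 0.0406] [array([-0.2, -0. ]), array([0. , 0.1])]
screw [0.5272 0.2166 0.0913] [array([0.1, 0. ]), array([-0. , -0.1])]
hgrip [0.5312 0.3789 0.1207] [array([-0.4, -0.1]), array([0.1, 0.2])]
[ 0.4369 -0.0952  0.092 ]
[ 0.7329 -0.0992  0.092 ]
[ 0.4352 -0.4947  0.092 ]
[0.5652 0.405  0.01  ]
[0.5563 0.0857 0.01  ]
[0.4896 0.0875 0.01  ]
[0.499  0.4051 0.01  ]
ring1 0.91 [287.6, 147.8] [0.757 0.05  0.03 ]
cone 0.7 [297.7, 276.5] [0.392 0.033 0.03 ]
oiler 0.55 [259.0, 283.8] [0.375 0.139 0.03 ]
driver 0.72 [389.8, 286.7] [ 0.358 -0.216  0.03 ]
bobbin 0.44 [343.4, 261.8] [ 0.429 -0.093  0.03 ]
pot 0.61 [205.1, 154.1] [0.746 0.287 0.03 ]
```

Run:
```python
from h import *
o=status.get_obs();q=o["tool_rot"]; print(R.from_quat([q[1],q[2],q[3],q[0]]).as_matrix().round(2))
for yaw in (-0.008,np.pi-0.008):
    for p in ([.481,-.155,.26],[.481,-.155,.135],[.481,-.205,.135],[.527,.2166,.05],[.536,.055,.05],[.541,.22,.06]):
        j=arm.inverse_kinematics(p,down(yaw)); print(yaw,p,None if j is None else j.round(2))
arm.move_to([.481,-.150,.25],down(-0.008))
o=status.get_obs(); im=optics.capture("wrist"); cv2.imwrite("pics/w1.png",im)
np.save("w1.npy",np.r_[o["ee_pos"],o["tool_rot"]]); print(o["clock"],o["ee_pos"])
for t in ("bolt_knob","lift_pad","saddle"): print(t,[(round(d["score"],2),np.round(d["at"]),int(d["mask"].sum())) for d in nets.cut_out("wrist",t)[:2]])
c=ext("wrist",o); print(proj(c,[[.4807,-.1546,.1559],[.5355,-.0452,.0926]]))
```

```text
[[ 0.    0.96  0.29]
 [-0.    0.29 -0.96]
 [-1.   -0.    0.  ]]
-0.008 [0.481, -0.155, 0.26] [-0.42 -0.02  1.39 -0.    1.77 -0.42]
-0.008 [0.481, -0.155, 0.135] [-0.42  0.02  1.6  -0.    1.52 -0.42]
-0.008 [0.481, -0.205, 0.135] [-0.51  0.06  1.56 -0.    1.53 -0.5 ]
-0.008 [0.527, 0.2166, 0.05] [ 0.29  0.22  1.55 -0.    1.37  0.3 ]
-0.008 [0.536, 0.055, 0.05] [-0.    0.15  1.63 -0.    1.36  0.01]
-0.008 [0.541, 0.22, 0.06] [ 0.29  0.24  1.51 -0.    1.4   0.3 ]
3.133592653589793 [0.481, -0.155, 0.26] None
3.133592653589793 [0.481, -0.155, 0.135] None
3.133592653589793 [0.481, -0.205, 0.135] None
3.133592653589793 [0.527, 0.2166, 0.05] None
3.133592653589793 [0.536, 0.055, 0.05] None
3.133592653589793 [0.541, 0.22, 0.06] None
3.6083 [ 0.48078407 -0.15082931  0.24984416]
bolt_knob [(0.85, array([280., 234.]), 1301)]
lift_pad [(0.69, array([370., 237.]), 56763)]
saddle []
[[280.54189364 224.86378406]
 [333.48719643 103.04882815]]
```

View pics/w1.png

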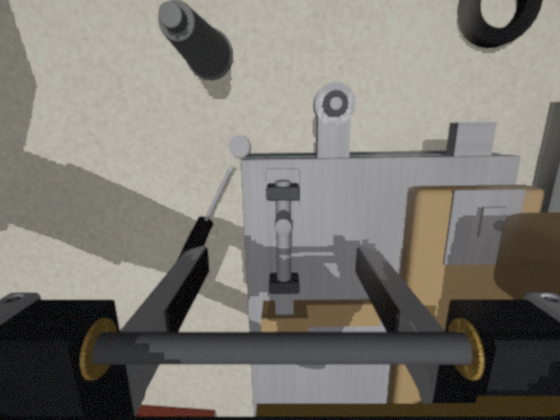

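The wrist view puts the knob top at (284,226) and the lug bolt at (336,103), about 2–3 px right of my predictions. The x error is only about 2 mm, so I'll grip the knob and slide it.

Run:
```python
from h import *
q=down(-0.008)
arm.servo_line([.4825,-.155,.137],q,feed=.12)
f0=status.get_obs()["wrist_force"]; claw.grab()
o=status.get_obs(); print(o["gripper_width"],o["wrist_force"]-f0,o["ee_pos"],o["clock"])
arm.servo_line([.4825,-.185,.137],q,feed=.06)
o=status.get_obs(); print(o["wrist_force"]-f0,o["ee_pos"])
for i in range(20):
    y=-.187-.0025*i
    arm.servo_line([.4825+0.008*(y+.155)*-1*0,y,.137],q,feed=.05)
    o=status.get_obs(); f=o["wrist_force"]-f0; print(round(y,4),f.round(1),o["ee_pos"].round(4))
    if f[1]>14: break
    if y<-.214: break
print(o["clock"],o["gripper_width"])
cv2.imwrite("pics/w2.png",optics.capture("wrist"));cv2.imwrite("pics/s2.png",optics.capture("side"));cv2.imwrite("pics/t2.png",optics.capture("top"))
```

```text
0.015555588310811247 [-3.4955063   0.19104436  1.21448713] [ 0.48163103 -0.15499725  0.13692169] 6.0833
[-4.0790212  -0.1703037   1.32981165] [ 0.48180213 -0.18584302  0.13693858]
-0.187 [-4.1  0.6  2.1] [ 0.4818 -0.1873  0.1369]
-0.1895 [-4.8  0.5  2.6] [ 0.4818 -0.1898  0.1369]
-0.192 [-4.2 -0.1  2.2] [ 0.4818 -0.1922  0.1369]
-0.1945 [-4.4  0.7  1.7] [ 0.4818 -0.1947  0.1369]
-0.197 [-3.8  0.6  1.7] [ 0.4818 -0.1973  0.137 ]
-0.1995 [-3.7  1.4  2.4] [ 0.4819 -0.1998  0.1369]
-0.202 [-5.6  0.8  2.2] [ 0.4819 -0.2023  0.137 ]
-0.2045 [-3.8  1.4  1.8] [ 0.4819 -0.2048  0.1369]
-0.207 [-5.2  6.9  3.4] [ 0.4819 -0.2049  0.1369]
-0.2095 [-5.5 12.1  5.8] [ 0.4819 -0.205   0.1369]
-0.212 [-4.9 17.6  7.9] [ 0.4819 -0.205   0.1369]
9.4833 0.015311160651790426
```

Run:
```python
import cv2
a=cv2.imread("pics/w2.png");b=cv2.imread("pics/s2.png")[80:200,230:390]
cv2.imwrite("pics/c2.png",cv2.hconcat([cv2.resize(a,(400,300)),cv2.resize(b,(400,300))]))
```

```text
(no output)
```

View pics/c2.png

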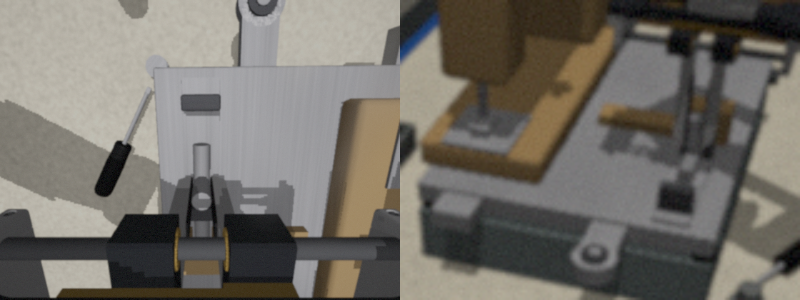

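Force rose to 17 N at y=-0.205, exactly 50 mm of travel, so the bolt is at its stop. I'll unload, release, look again and go to the jack.

Run:
```python
from h import *
q=down(-0.008)
arm.servo_line([.4825,-.2055,.137],q,feed=.05)
claw.release()
arm.servo_line([.4825,-.2055,.25],q,feed=.2)
cv2.imwrite("pics/w3.png",optics.capture("wrist"))
yaw=-0.026
arm.move_to([.528,.10,.27],down(yaw))
o=status.get_obs(); cv2.imwrite("pics/w4.png",optics.capture("wrist")); np.save("w4.npy",np.r_[o["ee_pos"],o["tool_rot"]])
c=ext("wrist",o); print(proj(c,[[.5246,.1165,.0406],[.5272,.2166,.0913],[.5355,-.0452,.0926]]),o["clock"])
arm.move_to([.528,.19,.27],down(yaw))
o=status.get_obs(); cv2.imwrite("pics/w5.png",optics.capture("wrist")); np.save("w5.npy",np.r_[o["ee_pos"],o["tool_rot"]])
c=ext("wrist",o); print(proj(c,[[.5246,.1165,.0406],[.5272,.2166,.0913],[.5312,.3789,.1207]]),o["clock"])
```

```text
[[278.11061757 178.75372769]
 [277.18321966  93.36473528]
 [289.71477137 308.0065066 ]] 13.125
[[279.77137314 242.72339449]
 [279.36299459 177.31506563]
 [278.52555228   5.64328058]] 13.625
```

View pics/w3.png

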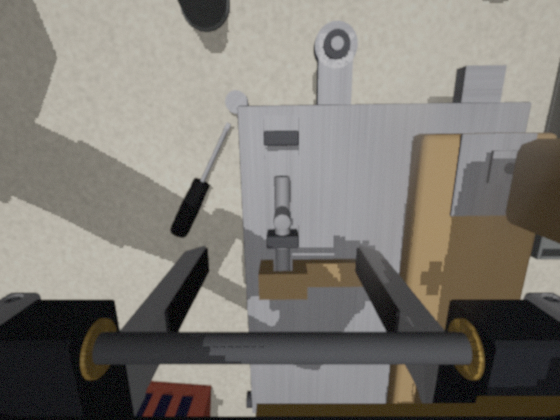

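View pics/w4.png

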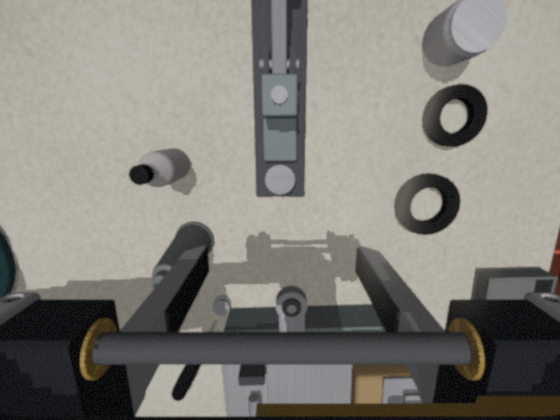

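View pics/w5.png

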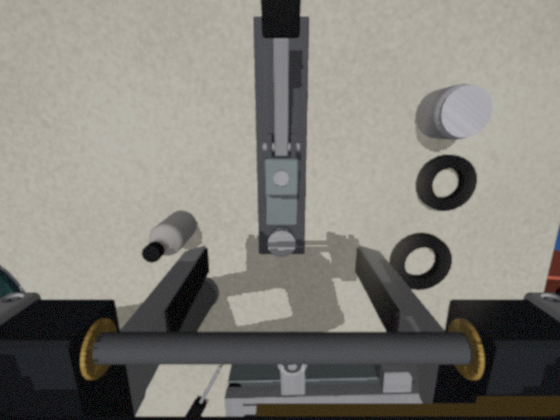

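Run:
```python
from h import *
a=cv2.imread("pics/w4.png")[270:340,220:390]; b=cv2.imread("pics/w3.png")[10:110,300:400]
cv2.imwrite("pics/z5.png",cv2.resize(a,None,fx=4.5,fy=4.5,interpolation=cv2.INTER_CUBIC))
def cam(f):
    v=np.load(f); return ext("wrist",dict(ee_pos=v[:3],tool_rot=v[3:]))
c1,c4=cam("w1.npy"),cam("w4.npy")
print(tri([(c1,(336,103)),(c4,(291.5,299))]))
print(tri([(c1,(336,103)),(ext("side"),(308,180.6)),(ext("top"),(326.5,220.5))]))
c5=cam("w5.npy")
print(tri([(c5,(281,241)),(c4,(279.5,179))]),tri([(c5,(281,178)),(c4,(279,94))]))
print(c4[3].keys())
```

```text
(array([ 0.53976309, -0.04349433,  0.07435678]), [array([-1.3, -0.3]), array([1. , 0.2])])
(array([ 0.53634768, -0.04522455,  0.09273664]), [array([-1.6,  0.1]), array([-0.7, -0.2]), array([0.1, 0. ])])
(array([0.52625433, 0.11400343, 0.02726514]), [array([ 0., -0.]), array([-0.,  0.])]) (array([0.52910427, 0.21584955, 0.09189912]), [array([ 0., -0.]), array([-0.,  0.])])
dict_keys(['vfov', 'cx', 'cy', 'mount'])
```

View pics/z5.png

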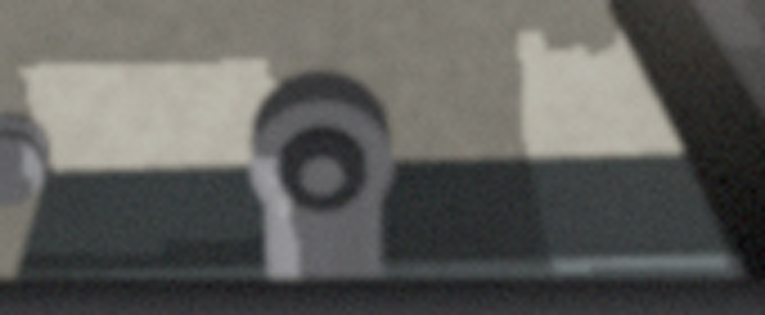

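The zoomed lug bolt centre is at (291.6,308.4), against 289.7,308.0 predicted. So the four views agree and the wrist camera only has a common ~2 mm x bias. I'll grip the jack and carry it by the measured saddle-to-pad offset (+11 mm, -162 mm).

Run:
```python
from h import *
q=down(-0.026)
arm.servo_line([.528,.2165,.15],q,feed=.2)
arm.servo_line([.528,.2165,.049],q,feed=.12)
print(status.get_obs()["wrist_force"]); claw.grab()
o=status.get_obs(); print(o["gripper_width"],o["wrist_force"],o["ee_pos"],o["clock"])
cv2.imwrite("pics/t6.png",optics.capture("top"))
arm.servo_line([.528,.2165,.056],q,feed=.05)
o=status.get_obs(); print(o["wrist_force"],o["ee_pos"])
arm.servo_line([.5392,.0548,.056],q,feed=.12)
o=status.get_obs(); print(o["wrist_force"],o["ee_pos"],o["clock"])
for n in ("side","top","wrist"): cv2.imwrite(f"pics/{n}7.png",optics.capture(n))
s=cv2.imread("pics/side7.png")[110:230,250:410]; t=cv2.imread("pics/top7.png")[180:280,250:390]
cv2.imwrite("pics/c7.png",cv2.hconcat([cv2.resize(s,(400,300),interpolation=2),cv2.resize(t,(400,286),interpolation=2)[:].copy() if 0 else cv2.resize(t,(400,300),interpolation=2)]))
```

```text
[ 0.04207018 -1.06209487  0.94810231]
0.03974829953514918 [-0.8858519   0.29286675  0.78580999] [0.52780135 0.21651108 0.04897202] 16.3083
[-0.12670987  0.34048708 -8.85554572] [0.52707987 0.21617314 0.05454458]
[-0.2538994  -0.29106438 -9.7554218 ] [0.53914312 0.05550055 0.05598351] 18.15
```

View pics/c7.png

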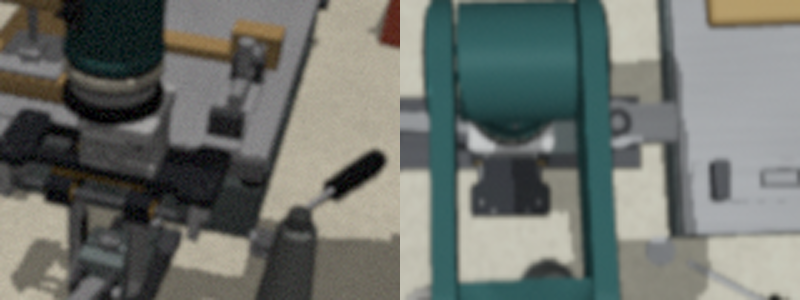

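View pics/wrist7.png

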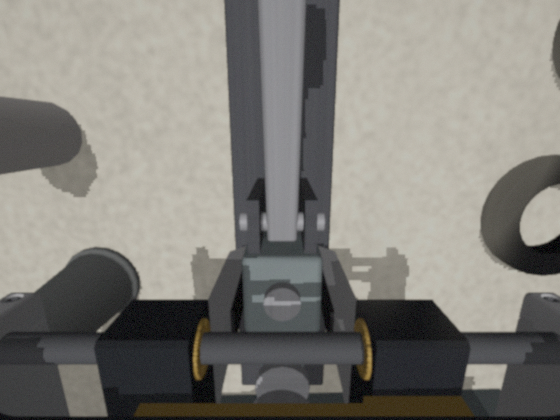

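View pics/side7.png

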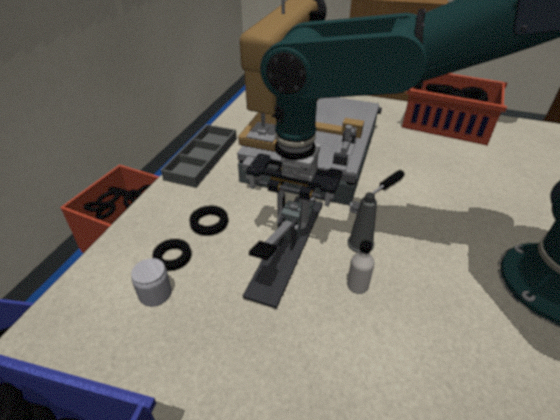

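Run:
```python
from h import *
q=down(-0.026)
arm.servo_line([.5392,.0548,.0485],q,feed=.05)
o=status.get_obs(); print(o["wrist_force"],o["ee_pos"],o["gripper_width"])
claw.release()
arm.servo_line([.5392,.0548,.20],q,feed=.2)
arm.move_to([.542,.217,.22],q)
claw.grab()
o=status.get_obs(); print(o["ee_pos"],o["clock"])
np.save("w8.npy",np.r_[o["ee_pos"],o["tool_rot"]])
for n in ("side","top","wrist"): cv2.imwrite(f"pics/{n}8.png",optics.capture(n))
s=cv2.imread("pics/side8.png")[150:240,240:360]; t=cv2.imread("pics/top8.png")[190:250,270:350]
cv2.imwrite("pics/c8.png",cv2.hconcat([cv2.resize(s,(400,300),interpolation=2),cv2.resize(t,(400,300),interpolation=2)]))
for n in ("handle_grip","saddle","jack_grip","oiler","cone"): print(n,[(round(d["score"],2),np.round(d["at"])) for d in nets.cut_out("wrist",n)[:2]])
print(proj(ext("wrist",o),[[.5366,.0548,.0913],[.5366+.0045,.217,.125],[.5355,-.0452,.0926],[.534,-.045,.043]]))
print(proj(ext("side"),[[.5366,.0548,.0913],[.5366+.0045,.217,.125],[.5355,-.0452,.0926],[.5355,-.045,.043]]))
print(proj(ext("top"),[[.5366,.0548,.0913],[.5366+.0045,.217,.125],[.5355,-.0452,.0926],[.5355,-.045,.043]]))
```

```text
[ 0.24039525  1.49530999 -6.77506016] [0.53973925 0.0550609  0.04878233] 0.0397198876919642
[0.54198015 0.21700358 0.22001263] 22.575
handle_grip [(0.92, array([285., 218.]))]
saddle [(0.5, array([280., 377.])), (0.4, array([392., 406.]))]
jack_grip [(0.94, array([284., 212.]))]
oiler [(0.62, array([146., 269.]))]
cone [(0.85, array([163., 377.]))]
[[279.76550467 345.16264396]
 [279.61345609 220.66376087]
 [281.07018217 413.18415756]
 [280.05332045 381.54658355]]
[[293.96651633 208.04160376]
 [263.94656338 250.53394675]
 [307.64010771 180.54212988]
 [306.53458498 197.55806046]]
[[288.57886347 221.51918348]
 [225.47456208 219.87677536]
 [326.56159609 220.82813634]
 [324.52860284 223.10721975]]
```

View pics/c8.png

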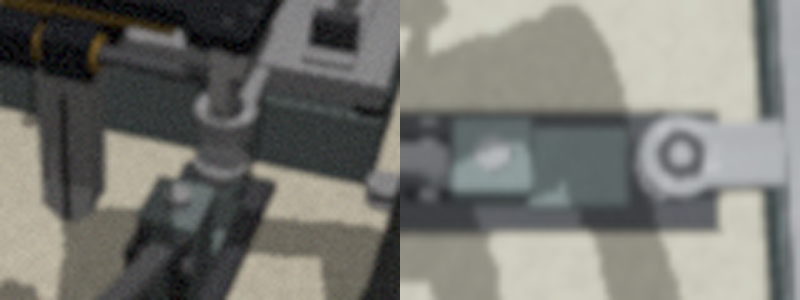

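View pics/wrist8.png

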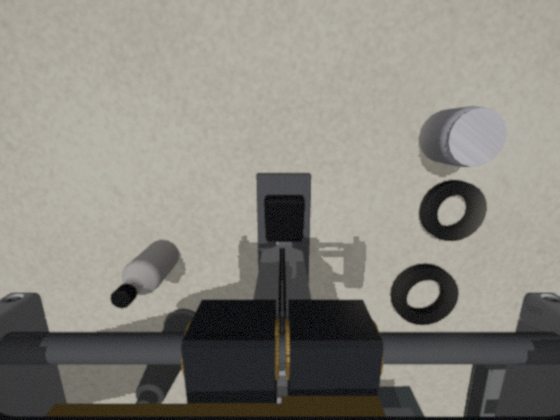

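View pics/top8.png

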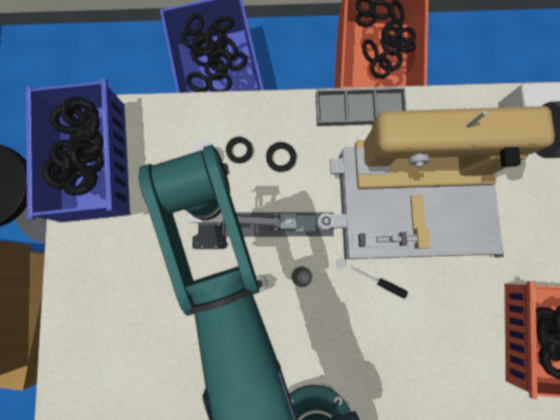

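The top crop shows the screw at (288.4,221.0), predicted 288.6,221.5, and the lug bolt at (326.2,221). The side view shows the saddle at (306.6,196.5), predicted 306.5,197.6, so it is centred under the pad. Next is the first pump stroke, along the handle's arc with force checks.

```bash
cat >> h.py <<'E'
Q=down(-0.026)
def pt(th,dz=0):
    a=.40-th; h=.14*np.cos(a)-.006*np.sin(a); z=.065+.14*np.sin(a)+.006*np.cos(a)
    return [.5378+.026*h+.001, .0888+h, z+.008+dz]
def stroke(stop=33,f0=0):
    log=[]
    for th in list(np.arange(0,.451,.05)):
        arm.servo_line(pt(th),Q,feed=.06); o=status.get_obs(); f=o["wrist_force"]-f0
        log.append((round(th,2),f.round(1),o["ee_pos"].round(4)))
        if f[2]>stop: break
    k=0
    while f[2]<stop and k<16:
        k+=1; arm.servo_line(pt(.45,-.001*k),Q,feed=.04); o=status.get_obs(); f=o["wrist_force"]-f0
        log.append((-k,f.round(1),o["ee_pos"].round(4)))
    for l in log: print(*l)
    return k
E
python3 - <<'E'
from h import *
arm.move_to([pt(0)[0],pt(0)[1],.16],Q); 
arm.servo_line(pt(0,.008),Q,feed=.1); f0=status.get_obs()["wrist_force"]; print(f0)
k=stroke(30,f0); np.save("f0.npy",f0)
o=status.get_obs(); print(o["clock"])
for n in ("side","top"): cv2.imwrite(f"pics/{n}9.png",optics.capture(n))
s=cv2.imread("pics/side9.png")[130:250,230:350]; t=cv2.imread("pics/top9.png")[190:250,270:350]
cv2.imwrite("pics/c9.png",cv2.hconcat([cv2.resize(s,(400,400),interpolation=2),cv2.resize(t,(400,400),interpolation=2)]))
E
```

```text
[ 0.07276186  0.1562463  -0.89276188]
0.0 [ 0.7 -0.4  3.4] [0.5427 0.2154 0.1337]
0.05 [ 0.6 -0.4  3.5] [0.5422 0.2184 0.1264]
0.1 [ 0.3 -0.8  2.8] [0.542  0.2209 0.1195]
0.15 [ 1.1 -1.1  3.5] [0.5421 0.2231 0.1129]
0.2 [ 1.  -1.3  3.6] [0.5422 0.2249 0.1062]
0.25 [-3.4 -2.8 12.5] [0.5429 0.2261 0.102 ]
0.3 [-3.  -3.  12.4] [0.5429 0.2273 0.0954]
0.35 [-2.8 -3.6 12.1] [0.5429 0.2282 0.0885]
0.4 [-3.  -2.4 13.3] [0.5429 0.2287 0.0816]
0.45 [-3.1 -1.7 14.2] [0.543  0.229  0.0749]
-1 [-3.6 -2.6 14.9] [0.543  0.229  0.0743]
-2 [-3.9 -1.8 14.5] [0.543  0.229  0.0733]
-3 [-4.1 -1.6 15. ] [0.543  0.229  0.0723]
-4 [-5.2 -1.9 17.6] [0.543 0.229 0.072]
-5 [-5.6 -2.4 19.4] [0.5431 0.229  0.0718]
-6 [-6.5 -3.2 22.3] [0.5431 0.229  0.0716]
-7 [-8.5 -3.7 24.5] [0.5431 0.229  0.0714]
-8 [-9.5 -3.8 28.4] [0.5431 0.229  0.0712]
-9 [-11.2  -5.2  31.2] [0.5432 0.229  0.0709]
28.6
```

View pics/c9.png

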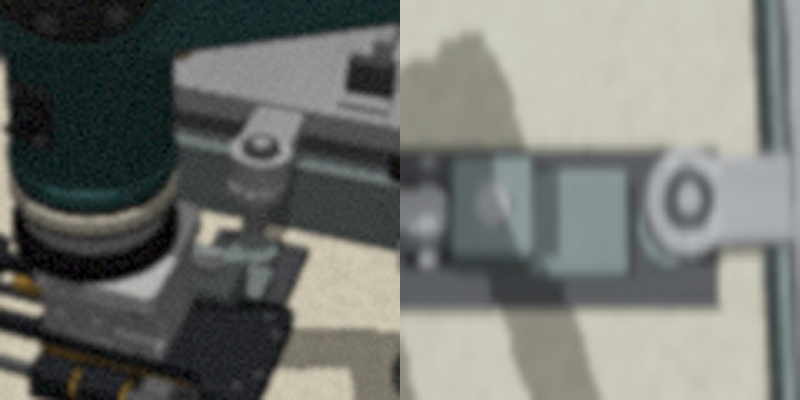

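View pics/side9.png

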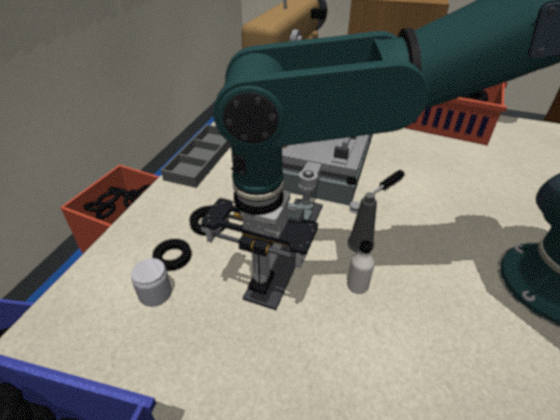

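The pad contact came at θ≈0.22 and the stop at TCP z 0.0717. The plate is raised: the gap under the lug has closed in both views. Now I'll let the handle come all the way up and check it.

Run:
```python
from h import *
f0=np.load("f0.npy")
for th in (.45,.3,.15,0): 
    arm.servo_line(pt(th),Q,feed=.08); o=status.get_obs(); print(th,(o["wrist_force"]-f0).round(1),o["ee_pos"].round(4))
arm.servo_line(pt(0,.03),Q,feed=.1); arm.pause(.4)
o=status.get_obs(); print(o["wrist_force"]-f0,o["clock"])
for n in ("side","top","wrist"): cv2.imwrite(f"pics/{n}10.png",optics.capture(n))
s=cv2.imread("pics/side10.png")[140:300,220:380]; t=cv2.imread("pics/top10.png")[190:250,270:350]
cv2.imwrite("pics/c10.png",cv2.hconcat([cv2.resize(s,(400,400),interpolation=2),cv2.resize(t,(400,400),interpolation=2)]))
```

```text
0.45 [-4.3 -2.5 14. ] [0.543  0.2289 0.0761]
0.3 [-3.1 -3.7 12.6] [0.5429 0.2271 0.0963]
0.15 [ 1.  -0.2  3.5] [0.5428 0.2234 0.1134]
0 [-0.7  0.   2.4] [0.5421 0.2151 0.1333]
[-0.42767504 -0.10319034  0.90114274] 31.05
```

View pics/c10.png

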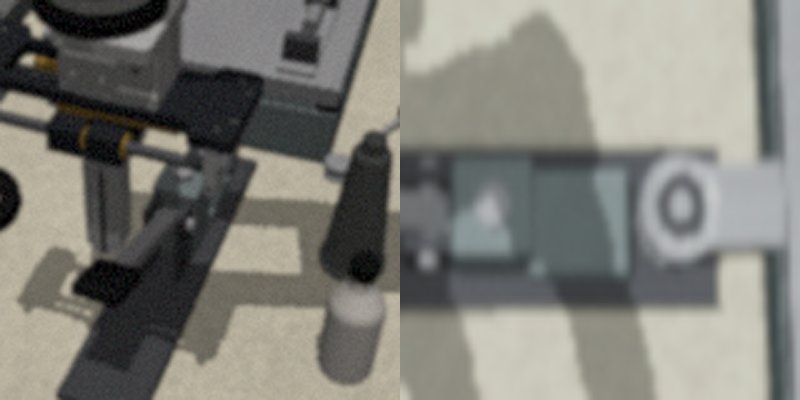

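View pics/wrist10.png

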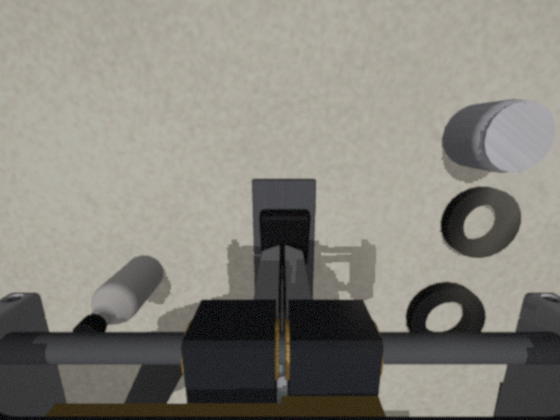

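The handle is fully up again. The jack hasn't moved (screw at 288.2,221) and the plate is back down. Second stroke, then hold.

Run:
```python
from h import *
f0=np.load("f0.npy")
k=stroke(25,f0)
arm.pause(.7); o=status.get_obs(); print((o["wrist_force"]-f0).round(1),o["ee_pos"].round(4),o["clock"])
for n in ("side","top"): cv2.imwrite(f"pics/{n}11.png",optics.capture(n))
s=cv2.imread("pics/side11.png")[130:250,230:390]; t=cv2.imread("pics/top11.png")[190:265,270:430]
cv2.imwrite("pics/c11.png",cv2.hconcat([cv2.resize(s,(400,300),interpolation=2),cv2.resize(t,(400,300),interpolation=2)]))
```

```text
0.0 [-1.6 -0.4  1.4] [0.5417 0.2149 0.133 ]
0.05 [ 1.1 -1.4  2.6] [0.5426 0.2184 0.1266]
0.1 [ 0.4 -0.2  2.1] [0.5423 0.221  0.1198]
0.15 [ 0.5 -0.1  4. ] [0.5422 0.2232 0.113 ]
0.2 [ 0.  -0.4  3.4] [0.5422 0.225  0.1062]
0.25 [-3.5 -2.1 12.6] [0.5429 0.2261 0.102 ]
0.3 [-2.9 -2.6 11.9] [0.5429 0.2273 0.0954]
0.35 [-3.4 -2.5 12.5] [0.5429 0.2282 0.0885]
0.4 [-3.5 -1.5 12.6] [0.5429 0.2287 0.0816]
0.45 [-3.9 -1.9 14.2] [0.5429 0.229  0.0749]
-1 [-3.3 -2.3 15.2] [0.543  0.229  0.0743]
-2 [-3.4 -1.3 14.3] [0.543  0.229  0.0733]
-3 [-3.  -2.2 15.1] [0.5429 0.229  0.0723]
-4 [-4.6 -2.  16.8] [0.543 0.229 0.072]
-5 [-5.1 -2.2 20.2] [0.543  0.229  0.0718]
-6 [-6.6 -2.7 22.4] [0.543  0.229  0.0716]
-7 [-8.4 -3.7 25.5] [0.5431 0.229  0.0714]
[-8.7 -3.  25.7] [0.5431 0.2291 0.0714] 36.7
```

View pics/c11.png

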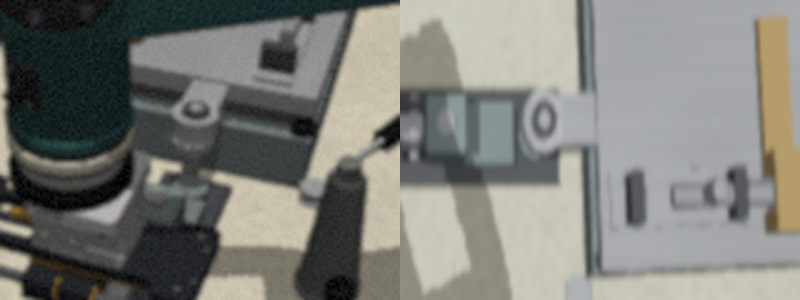

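View pics/top11.png

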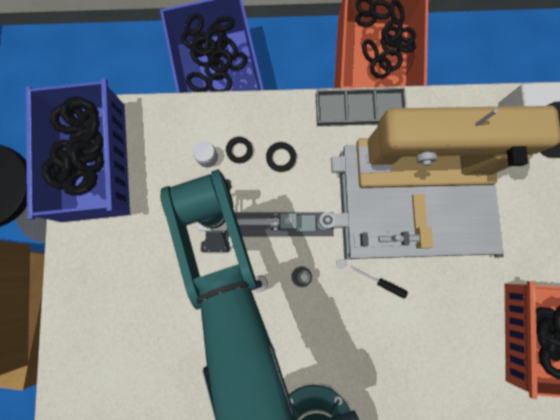

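The bolt is in the keeper, the plate is up on the saddle, and the bystanders are where they started. The handle is steady at its stop at about 26 N, so I'll hand it in.

Run:
```python
from h import *
arm.sign_off(); print("ok")
```

```text
the job is handed in; nothing more can be done
ok
```

The job is handed in at about 37 s on the clock, with the arm still holding the handle down and the plate raised on the jack. The hand-in gave no verdict.

- **Bolt:** I gripped the knob and slid it 50 mm. It stopped there with force rising to about 17 N, and the last top picture shows the bar in the keeper.
- **Jack:** I gripped the block, carried the jack over and set it under the round-ended lug. Top and side views put the screw and saddle within about 1 px (2 mm) of where they should be, and the screw had not shifted after the first stroke.
- **Pumping:** I pushed fully down, let the handle come all the way up with the gripper clear of it, then pushed fully down again. Both times the load came on about halfway and the handle stopped at about 64 mm. The final push is about 26 N and held steady for 0.7 s before hand-in; the highest reading on the first stroke was about 31 N.
- **Other things:** the rings, cone, driver, bobbin and pot show no movement in the last pictures. The oil bottle is partly hidden by the arm in the last top picture.
- **Disagreements:** the wrist camera read x about 2 mm off from the fixed cameras. It was the same for saddle and lug, so it cancelled out. One two-view height of the saddle (27 mm) was wrong because of a rough pixel reading, so I used the side and top value (41 mm) instead.

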